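Offer a heat sink up to a power module in a bonding station

ROBOT

A 6-joint arm with a two-finger parallel gripper is mounted at the origin on a cart in front of the work surface, level with it; the furniture and walls round the work are solid. World frame = base frame: x ahead of the robot, y to its left, z up, the work surface at z = 0. Lengths are in mm, angles in rad, forces in N, time in s.
With the tool pointing down it reaches from about 350 to 975 mm from the base axis. Payload 17.4 kg.
Tool frame: the origin (TCP) lies on the centre line of the jaws, within the pads' length; the fingertips stand 11 mm ahead of it and the grasp point (between the pads) lies 8 mm behind it (arm.tips_ahead is the distance from the TCP to the fingertips, in mm); z points along the fingers, y is the line along which they close (so a half turn about z gives the same grasp; the last joint's range is limited). The gripper opens to 85 mm and grips with 20 to 120 N. Pads are 22 mm wide; open, the fingers measure 114 mm over their backs; the gripper's body (76 mm by 85 mm) begins 54 mm behind the grasp point. The pads swing forward as they close: fully open they stand 13 mm farther back than shut.
Start: joints at [-1.361, 0.116, 1.442, -0, 1.584, -0.038], TCP at [165.549, -654.39, 242.303] pointing down, gripper open.
Joint ranges: [-2.83, 2.83], [-0.83, 2.19], [0.07, 2.5], [-1.14, 4.28], [0.01, 3], [-2.97, 2.97]. Speed limits (rad/s): [1.89, 1.89, 2.22, 3.14, 3.14, 3.14].

INTERFACE

Orientations are given as a 3x3 rotation matrix whose columns are the frame's x, y, z axes.
In Python, from cell import arm, viewer gives the robot as it stands.
- The arm moves only by the tool carry_out, never from a script. Its argument "increments" is a list of rows, each an object with "gripper": the closure, from -1 (fully open) to 1 (shut), so that 0 is half open; "slide": the shift along the tool's x, y, z normalised to -1 to 1, where 1 is 0.1 m, a list of three; "rotation": the turn, a rotation vector about the tool's x, y, z normalised to -1 to 1, where 1 is 0.5 rad, a list of three. A call has 1 to 20 rows; each row is the pose to reach, as a shift and turn from the pose commanded when the call began, along the tool's axes at that moment; what a row does not reach only later rows make up. A row lasts 1/10 s, in which the tool goes at most 50 mm and 8.59 degrees, less where a joint would pass 70% of its speed; a pose out of reach is approached as far as the arm can. A call with a number of a shift or a turn outside -1 to 1 is refused whole. A call with a gripper value outside its range is refused whole. The fingers move at their own pace and stop on an object; "force" is the grip in N (left out, the last holds). Time passes only in rows, so rows that repeat a pose let the fingers close. It gives the time, the measured TCP pose, the force, the opening and the grip force at its end, in the units of the state.
- arm.observe(): the state, without advancing time (a new reading comes with each control period).
- viewer.snapshot(name): name is "scene" or "top" or "wrist"; returns a dict with "color" (400x640x3 uint8, red, green, blue), "z_map" (400x640 float32, mm along the optical axis (not along the pixel's ray), 0 where there is no reading), "vertical_fov" (degrees; the focal length in pixels is half the picture's height over the tangent of half this angle, whatever the lens; pixels are square), "cx", "cy" (the principal point, pixels), "k1" (the pictures are not rectified: a ray, as slopes to the right and down, at radius r is drawn at 1 + k1 r^2 times it, then the intrinsics apply), "R" (3x3) and "t" (3): a world point X has camera coordinates R X + t. Camera axes: x right, y down, z forward; pixel columns grow to the right and rows downward; lengths in mm; the calibration is good to about 2 mm. A picture is of the moment at which its call begins.
- arm.close_job(): hands the job in; it is judged then, once.
The state is a dict: "time": time; "qpos": joint angles; "qd": joint speeds; "joint_torque": joint torques, N m; "tcp_pos": TCP position; "tool_rot": TCP orientation; "ft_force": force on the tool from outside, world axes, zero at the start; "torque": the same for the moment, N m; "width": finger opening in mm; "grip_force": force on a finger pad.
Only numpy, scipy, OpenCV 4.12 (cv2) and the standard library are available. Lean on these libraries where they do the work, as an engineer would, in place of code of your own. Each camera call takes 0.05 s, during which the arm holds its last target. There are 200 camera calls.

TASK

Slide the amber cover of the bonding station fully open, take the finned heat sink off the black case and carry it over the station to the pink adhesive pad on the board inside. The pad grabs at the first touch, so stop with the heat sink hovering about 5 mm above it, level, centred and square with the pad (fins along the pad's long side), ready for the line-up to be checked, and finish while still holding it there, quite still. The heat sink must not touch the station, the board or the pad on the way, and everything else stays where it stands.

Things in the scene. Friction and masses are not known exactly. Their poses are not given: they have to be found in the camera images.
- station: bonding station, fixed: white and grey box 116 x 204 mm (x, y). Right half (-y): open-topped board chamber, 104 x 96 mm inside; left half (+y): closed housing. Origin: centre of its underside; +y along its rails to the left, +x away from the robot. Walls and housing 58 mm high, front and rear rails 66 mm, stops on their ends 75 mm. Behind it a rack of boards 225 mm high, right of it a lamp column.
- cover_handle (a point): centre of the handle bar on the sliding amber cover: black round bar, 12 mm in diameter, 80 mm long along the station's x, on two posts (59 mm clear between them). Bar centre 99 mm above the bench and 26 mm above the amber sheet. Axes as the station's; moves with the cover along the station's y.
- cover (a joint): position of the sliding cover in m along the station's +y: 0 = shut over the chamber (right), 0.099 = fully open against the stops over the control housing (left). Light friction (about 2 N), no spring: it stays where it is left.
- sink_center (a point): centre of the loose heat sink: silvery, 40 x 50 x 27 mm (x, y, z), 50 to 85 g, 13.5 mm above its underside. A 5 mm base plate with ten upright fins along its y, open at the top; grip it across the 40 mm (along its x) on the flat outer fins. It starts standing upright on the black case.
- pad_top (a point): centre of the top face of the pink adhesive pad, 46.5 mm above the bench: 34 x 44 mm (x, y; long side along the station's y), on a black power module of the same outline standing 13.5 mm above the green board in the middle of the chamber. Axes as the station's. The heat sink overhangs it by 3 mm all round when centred.
- case: black component case, loose, 125 x 140 x 27 mm, flat on the bench; origin at the centre of its underside. The heat sink stands on it.
- flux_jar: white jar with a yellow lid, loose, 44 mm in diameter and 44 mm high; origin at the centre of its underside. A bystander.
- tape_roll: roll of amber tape lying flat, loose, 78 mm in diameter, 19 mm high; origin at the centre of its underside. A bystander.
- loupe: black stand loupe, loose, 38 mm in diameter and 32 mm high; origin at the centre of its underside. A bystander.
Not all that is in view belongs to the job. Leave any red or turquoise look-alike of the part that bears sink_center alone.

How it is judged:
By the outcome, as a careful person would: the job done as asked, in the order asked, and still so for the second after the job is handed in, while the arm keeps its last pose, push and grip.
It also fails if it takes over 64 s, if anything falls off the work surface, if the arm or the gripper's body presses on something with over 40 N, if the wrist force passes 120 N, or if a joint passes its speed limit or range.

## Working session

There is one attempt and no reset: what is moved stays moved. The work goes in short steps, Python scripts to look and compute and a tool call to move; the robot and the scene stay as the last step left them, time stands still between calls to the robot, and variables do not carry over. Pictures are saved under pics/ and viewed, at most 10 in all, crops included, and the job is handed in when it is done.

Besides the shell and the picture viewer there is one more tool, called after "Request:" as name([rows], argument=value, ...), one row to a line, values as JSON. carry_out: Moves the arm, as the interface text tells. Scaled input: -1 to 1 covers 0.1 m each way for a shift and 0.5 rad each way for a turn. Its arguments: {"type":"object","properties":{"increments":{"type":"array"},"force":{"type":"number"}},"required":["increments"]}

```bash
mkdir -p pics; ls
cat > h.py <<'E'
import numpy as np, cv2, pickle
from cell import arm, viewer
def snap(n, tag):
    s=viewer.snapshot(n); cv2.imwrite(f'pics/{tag}.png', s['color'][:,:,::-1]); pickle.dump(s,open(f'pics/{tag}.pkl','wb')); return s
def K(s):
    f=s['color'].shape[0]/2/np.tan(np.radians(s['vertical_fov'])/2)
    return f
def rays(s,uv):
    f=K(s); uv=np.atleast_2d(np.float64(uv)); d=(uv-[s['cx'],s['cy']])/f
    p=d.copy()
    for _ in range(20): p=d/(1+s['k1']*(p**2).sum(1,keepdims=True))
    return np.c_[p,np.ones(len(p))]
def plane(s,uv,z):
    R=np.array(s['R']);t=np.array(s['t']); r=rays(s,uv)@R; c=-R.T@t
    return c+r*((z-c[2])/r[:,2:3])
def depth(s,uv):
    uv=np.atleast_2d(uv); r=rays(s,uv); z=s['z_map'][np.int32(uv[:,1].round()),np.int32(uv[:,0].round())]
    return (r*z[:,None]-np.array(s['t']))@np.array(s['R'])
def cloud(s):
    h,w=s['z_map'].shape; v,u=np.mgrid[:h,:w]
    return depth(s,np.c_[u.ravel(),v.ravel()]).reshape(h,w,3)
E
python3 - <<'E'
from h import *
a=snap('scene','s1');b=snap('top','t1')
cv2.imwrite('pics/st1.png',cv2.resize(np.vstack([a['color'],b['color']])[:,:,::-1],(480,600)))
for s in (a,b): print(K(s),s['cx'],s['cy'],s['k1'],-np.array(s['R']).T@s['t'])
print(arm.observe())
E
```

```text
pics
368.309042102588 321.19869211051645 200.56922070134053 -0.05024550886882528 [-249.79327672  870.27387513  677.36088298]
505.0813153794021 318.95779430898045 200.59067529099931 0.039904307661090536 [ 452.63970189  190.68290417 1455.830747  ]
{'time': 0.1, 'qpos': array([-1.36083969e+00,  1.16479192e-01,  1.44218863e+00, -3.39085110e-06,
        1.58396571e+00, -3.77946866e-02]), 'qd': array([ 0.0002255 ,  0.00036966, -0.00060357, -0.00062589, -0.00111183,
        0.00023797]), 'joint_torque': array([ 2.08907280e-03, -7.33665705e+01, -6.33789110e+01, -6.32313572e-05,
        5.28957811e-03,  9.74926763e-06]), 'tcp_pos': array([ 165.49084736, -654.25223196,  241.61432348]), 'tool_rot': array([[ 9.69466318e-01,  2.45224406e-01, -2.20252980e-04],
       [ 2.45224502e-01, -9.69465785e-01,  1.01731223e-03],
       [ 3.59420585e-05, -1.04026136e-03, -9.99999458e-01]]), 'ft_force': array([-0.39170424, -0.42313383, -0.09813154]), 'torque': array([ 0.02888841, -0.01787756,  0.01107109]), 'grip_force': 0.0, 'width': 85.03798534785678}
```

View pics/s1.png

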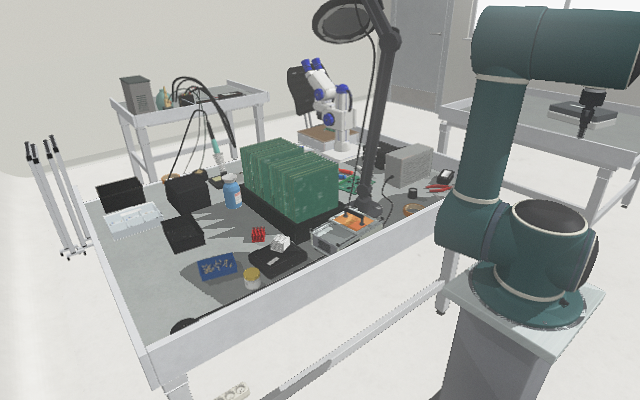

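View pics/t1.png

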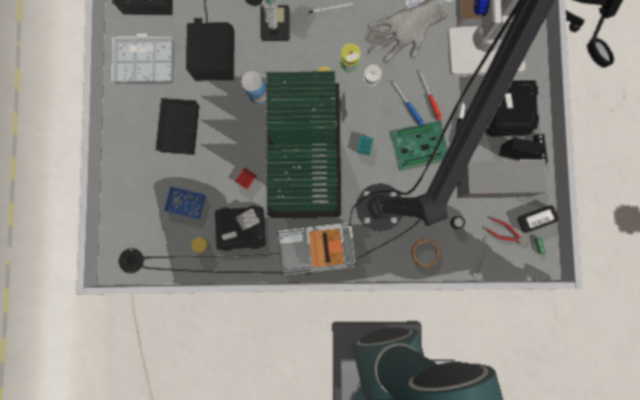

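The scene view shows the station at (345,230) with the silver sink on the black case at (280,245). In the top view the station is at (317,248) with its amber cover at (327,246). The candidates for the sink in the top view are silver (247,219) on the case, red (246,178) and turquoise (364,145). Silver on the case fits the description, so I'm confirming it with an enlarged crop.

Run:
```python
from h import *
L=lambda t:pickle.load(open(f'pics/{t}.pkl','rb'))
a,b=L('s1'),L('t1')
A=cv2.resize(a['color'][195:285,220:390],None,fx=4.5,fy=4.5,interpolation=2)[:300,:765]
B=cv2.resize(b['color'][190:290,200:370],None,fx=4.5,fy=4.5,interpolation=2)
im=np.vstack([cv2.resize(a['color'][200:275,220:390],(680,300)),cv2.resize(b['color'][205:280,200:370],(680,300))])
cv2.imwrite('pics/c1.png',im[:,:,::-1])
C=cloud(b)
for u,v in [(247,219),(230,222),(227,236),(327,246),(290,240),(317,270),(198,244),(427,253),(458,222),(300,200),(380,205)]: print((u,v),C[v,u].round(0))
hsv=cv2.cvtColor(b['color'],cv2.COLOR_RGB2HSV)
m=((hsv[...,0]>5)&(hsv[...,0]<22)&(hsv[...,1]>120)&(hsv[...,2]>110)).astype(np.uint8); m[:,:300]=0;m[:,365:]=0;m[:215]=0
c=max(cv2.findContours(m,0,2)[0],key=cv2.contourArea); r=cv2.minAreaRect(c); print(r); print(plane(b,cv2.boxPoints(r),73).round(1))
```

```text
(247, 219) [548. 416.  42.]
(230, 222) [541. 466.  29.]
(227, 236) [502. 474.  29.]
(327, 246) [469. 192. 105.]
(290, 240) [487. 294.  57.]
(317, 270) [405. 220.  69.]
(198, 244) [480. 553.  41.]
(427, 253) [447. -92.   3.]
(458, 222) [ 532. -176.   31.]
(300, 200) [587. 260. 159.]
(380, 205) [576.  49. 107.]
((325.9356689453125, 247.35643005371094), (34.925804138183594, 30.647146224975586), 84.2894058227539)
[[509.4 240.9  73. ]
 [516.6 157.3  73. ]
 [422.3 149.5  73. ]
 [415.1 232.4  73. ]]
```

View pics/c1.png

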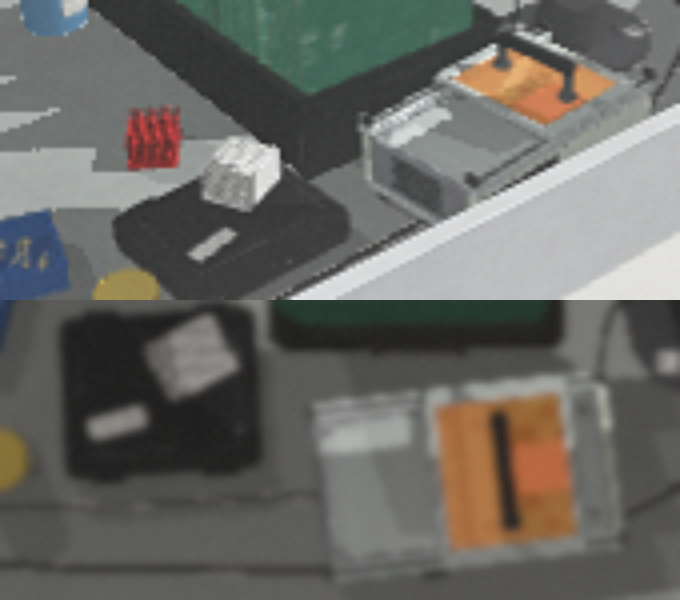

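The crop confirms it: the finned silver block on the black case, at crop (240,175) in scene and (192,357) in top. The label bar on the case is not it. Next I'm checking obstacles (lamp, rack) and getting a first station fix.

Run:
```python
from h import *
L=lambda t:pickle.load(open(f'pics/{t}.pkl','rb'))
a,b=L('s1'),L('t1')
for n,s in (('scene',a),('top',b)):
    C=cloud(s); P=C[(s['z_map']>0)]
    P=P[(P[:,0]>350)&(P[:,0]<1000)&(P[:,1]>-450)&(P[:,1]<110)]
    for z0,z1 in [(100,200),(200,300),(300,400),(400,550),(550,700),(700,1000)]:
        q=P[(P[:,2]>z0)&(P[:,2]<z1)]
        if len(q): print(n,z0,len(q),np.percentile(q,[1,99],axis=0)[:,:2].round(0).tolist())
    P=C[s['z_map']>0]; q=P[(P[:,2]>150)&(P[:,1]>105)&(P[:,1]<500)&(P[:,0]>400)&(P[:,0]<900)]; print('rack',np.percentile(q,[1,99],axis=0).round(0).tolist())
    q=P[(P[:,0]>250)&(P[:,0]<420)&(P[:,1]>-300)&(P[:,1]<600)&(P[:,2]>30)];print('front',np.percentile(q,[2,50,98],axis=0).round(0).tolist())
C=cloud(b)
m=(C[...,2]>40)&(C[...,2]<120)&(C[...,0]>380)&(C[...,0]<540)&(C[...,1]>70)&(C[...,1]<340)&(b['z_map']>0)
m=cv2.morphologyEx(m.astype(np.uint8),2,np.ones((3,3)))
c=max(cv2.findContours(m,0,2)[0],key=cv2.contourArea); q=plane(b,c[:,0].astype(float),64)[:,:2].astype(np.float32); print(cv2.minAreaRect(q))
# handle
v,u=np.nonzero((b['color'].max(2)<70)); k=(u>318)&(u<334)&(v>226)&(v<266); q=plane(b,np.c_[u[k],v[k]],103)[:,:2].astype(np.float32); print(k.sum(),cv2.minAreaRect(q),q.mean(0))
# sink: bright on case
g=b['color'].min(2)>110; v,u=np.nonzero(g); k=(u>233)&(u<264)&(v>204)&(v<233); q=plane(b,np.c_[u[k],v[k]],54)[:,:2].astype(np.float32); print(k.sum(),cv2.minAreaRect(q))
```

```text
scene 100 1117 [[547.0, -377.0], [739.0, 64.0]]
scene 200 426 [[535.0, -282.0], [999.0, 57.0]]
scene 300 443 [[525.0, 13.0], [588.0, 48.0]]
scene 400 920 [[509.0, -295.0], [996.0, 45.0]]
scene 550 2675 [[498.0, -303.0], [997.0, 33.0]]
rack [[567.0, 167.0, 151.0], [891.0, 342.0, 224.0]]
front [[346.0, -66.0, 32.0], [349.0, 303.0, 63.0], [414.0, 590.0, 79.0]]
top 100 3235 [[562.0, -383.0], [744.0, 56.0]]
top 200 148 [[540.0, 30.0], [603.0, 58.0]]
top 300 190 [[530.0, 24.0], [591.0, 49.0]]
top 400 334 [[516.0, 18.0], [577.0, 43.0]]
top 550 5613 [[504.0, -314.0], [840.0, 30.0]]
top 700 2996 [[683.0, -123.0], [809.0, -56.0]]
rack [[573.0, 169.0, 153.0], [893.0, 341.0, 226.0]]
front [[251.0, -268.0, 42.0], [356.0, 21.0, 80.0], [416.0, 565.0, 656.0]]
((461.7692565917969, 223.1076202392578), (126.06016540527344, 204.18724060058594), 6.022881984710693)
65 ((464.9999084472656, 195.56442260742188), (72.37895965576172, 6.623956680297852), 6.377457618713379) [464.43893 195.32281]
198 ((548.7195434570312, 409.4199523925781), (40.754398345947266, 106.568115234375), 29.143741607666016)
```

Request:
carry_out([
  {"gripper": -1,"slide": [0.25,-0.15,0],"rotation": [0,0,0.07]},
  {"gripper": -1,"slide": [0.5,-0.3,0],"rotation": [0,0,0.14]},
  {"gripper": -1,"slide": [0.75,-0.45,0],"rotation": [0,0,0.21]},
  {"gripper": -1,"slide": [1,-0.6,0],"rotation": [0,0,0.286]},
])

```text
time: 0.5
tcp_pos: [248.4, -570.7, 241.9]
tool_rot: [[0.995, 0.103, -0.0], [0.103, -0.995, 0.001], [-0.0, -0.001, -1.0]]
ft_force: [-0.3, -0.4, -0.2]
width: 85.3
grip_force: 0.0
```

Request:
carry_out([
  {"gripper": -1,"slide": [0.25,-0.25,0],"rotation": [0,0,0]},
  {"gripper": -1,"slide": [0.5,-0.5,0],"rotation": [0,0,0]},
  {"gripper": -1,"slide": [0.75,-0.75,0],"rotation": [0,0,0]},
  {"gripper": -1,"slide": [1,-1,0],"rotation": [0,0,0]},
])

```text
time: 0.9
tcp_pos: [337.4, -460.5, 242.0]
tool_rot: [[0.995, 0.104, -0.0], [0.104, -0.995, 0.0], [-0.0, -0.0, -1.0]]
ft_force: [-0.3, 0.3, 0.9]
width: 85.5
grip_force: 0.0
```

Request:
carry_out([
  {"gripper": -1,"slide": [0.1,-0.25,0],"rotation": [0,0,0]},
  {"gripper": -1,"slide": [0.2,-0.5,0],"rotation": [0,0,0]},
  {"gripper": -1,"slide": [0.3,-0.75,0],"rotation": [0,0,0]},
  {"gripper": -1,"slide": [0.4,-1,0],"rotation": [0,0,0]},
])

```text
time: 1.3
tcp_pos: [366.2, -357.0, 242.0]
tool_rot: [[0.995, 0.105, -0.0], [0.105, -0.995, 0.0], [-0.0, -0.0, -1.0]]
ft_force: [-0.2, 0.3, -0.2]
width: 85.0
grip_force: 0.0
```

Request:
carry_out([
  {"gripper": -1,"slide": [0.05,-0.25,0],"rotation": [0,0,0]},
  {"gripper": -1,"slide": [0.1,-0.5,0],"rotation": [0,0,0]},
  {"gripper": -1,"slide": [0.15,-0.75,0],"rotation": [0,0,0]},
  {"gripper": -1,"slide": [0.2,-1,0],"rotation": [0,0,0]},
])

```text
time: 1.7
tcp_pos: [375.4, -255.5, 242.0]
tool_rot: [[0.995, 0.105, -0.0], [0.105, -0.995, 0.0], [-0.0, -0.0, -1.0]]
ft_force: [0.6, 0.3, -0.8]
width: 85.5
grip_force: 0.0
```

Request:
carry_out([
  {"gripper": -1,"slide": [0.03,-0.25,0],"rotation": [0,0,0]},
  {"gripper": -1,"slide": [0.05,-0.5,0],"rotation": [0,0,0]},
  {"gripper": -1,"slide": [0.08,-0.75,0],"rotation": [0,0,0]},
  {"gripper": -1,"slide": [0.1,-1,0],"rotation": [0,0,0]},
])

```text
time: 2.1
tcp_pos: [374.8, -155.1, 242.1]
tool_rot: [[0.995, 0.104, -0.0], [0.104, -0.995, 0.0], [-0.0, -0.0, -1.0]]
ft_force: [-0.7, -0.6, 0.3]
width: 85.3
grip_force: 0.0
```

Request:
carry_out([
  {"gripper": -1,"slide": [0.03,-0.25,0],"rotation": [0,0,0]},
  {"gripper": -1,"slide": [0.05,-0.5,0],"rotation": [0,0,0]},
  {"gripper": -1,"slide": [0.08,-0.75,0],"rotation": [0,0,0]},
  {"gripper": -1,"slide": [0.1,-1,0],"rotation": [0,0,0]},
])

```text
time: 2.5
tcp_pos: [374.2, -54.6, 242.1]
tool_rot: [[0.995, 0.104, -0.0], [0.104, -0.995, 0.0], [-0.0, -0.0, -1.0]]
ft_force: [0.3, 0.7, 0.1]
width: 85.2
grip_force: 0.0
```

Request:
carry_out([
  {"gripper": -1,"slide": [0.03,-0.25,0],"rotation": [0,0,0]},
  {"gripper": -1,"slide": [0.05,-0.5,0],"rotation": [0,0,0]},
  {"gripper": -1,"slide": [0.08,-0.75,0],"rotation": [0,0,0]},
  {"gripper": -1,"slide": [0.1,-1,0],"rotation": [0,0,0]},
])

```text
time: 2.9
tcp_pos: [373.7, 45.9, 242.2]
tool_rot: [[0.995, 0.105, -0.0], [0.105, -0.995, 0.0], [-0.0, -0.0, -1.0]]
ft_force: [0.3, 0.4, -0.5]
width: 85.3
grip_force: 0.0
```

Request:
carry_out([
  {"gripper": 0,"slide": [0.16,-0.25,0],"rotation": [0,0,0]},
  {"gripper": 0,"slide": [0.32,-0.5,0],"rotation": [0,0,0]},
  {"gripper": 0,"slide": [0.48,-0.75,0],"rotation": [0,0,0]},
  {"gripper": 0,"slide": [0.65,-1,0],"rotation": [0,0,0]},
])

```text
time: 3.3
tcp_pos: [428.3, 152.4, 242.1]
tool_rot: [[0.994, 0.105, -0.0], [0.105, -0.994, -0.0], [-0.0, 0.0, -1.0]]
ft_force: [-0.3, -0.3, 0.2]
width: 42.4
grip_force: 0.0
```

Request:
carry_out([
  {"gripper": 0,"slide": [0.2,-0.2,0],"rotation": [0,0,0]},
  {"gripper": 0,"slide": [0.4,-0.39,0],"rotation": [0,0,0]},
  {"gripper": 0,"slide": [0.4,-0.39,0],"rotation": [0,0,0]},
  {"gripper": 0,"slide": [0.4,-0.39,0],"rotation": [0,0,0]},
])

```text
time: 3.7
tcp_pos: [463.7, 194.2, 241.7]
tool_rot: [[0.994, 0.105, -0.001], [0.105, -0.994, -0.001], [-0.001, 0.0, -1.0]]
ft_force: [0.0, -0.8, 0.4]
width: 42.8
grip_force: 0.0
```

Run:
```python
from h import *
s=snap('wrist','w1'); print(K(s),s['k1'],-np.array(s['R']).T@s['t'],np.array(s['R']).round(3).tolist()); o=arm.observe(); print(o['tcp_pos'],o['width'],o['qpos'])
```

```text
334.0671853491667 -0.033787065214505446 [535.66237016 201.42132732 373.80152062] [[0.106, -0.994, 0.001], [-0.953, -0.101, 0.285], [-0.283, -0.031, -0.959]]
[463.52233123 193.8302131  242.0231825 ] 42.6071875626165 [ 3.45337543e-01 -2.65681095e-01  1.80276809e+00 -7.97917229e-05
  1.60528908e+00  1.81116189e+00]
```

View pics/w1.png

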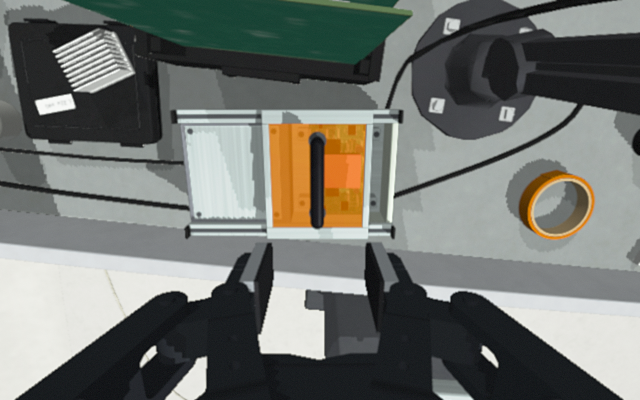

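Wrist view: the handle bar runs (318,135)–(318,225), with the station stops near (175,117), (403,117), (188,233) and (393,233). The pad shows pinkish through the amber at (343,171), and the sink is at (95,60).

Run:
```python
from h import *
s=pickle.load(open('pics/w1.pkl','rb')); c=s['color']
m=np.zeros(c.shape[:2],bool); m[125:235,300:336]=c[125:235,300:336].max(2)<70
v,u=np.nonzero(m); q=plane(s,np.c_[u,v],99)[:,:2].astype(np.float32); print('handle',cv2.minAreaRect(q),q.mean(0),np.median(depth(s,np.c_[u,v])[:,2]))
for p in ((175,117),(403,117),(188,233),(393,233),): print(p,plane(s,p,75).round(1))
R=arm.observe()['tool_rot']; print(R.T@(np.r_[q.mean(0),0]-np.r_[arm.observe()['tcp_pos'][:2],0]))
```

```text
handle ((467.66265869140625, 195.60501098632812), (81.8637466430664, 11.472999572753906), 5.650164604187012) [468.3101  195.83406] 104.76707304828251
(175, 117) [[507. 325.  75.]]
(403, 117) [[527.9 126.2  75. ]]
(188, 233) [[398.  313.9  75. ]]
(393, 233) [[419.  116.6  75. ]]
[ 4.97135985e+00 -1.49117244e+00 -4.08195461e-03]
```

Request:
carry_out([
  {"gripper": 0,"slide": [0.045,-0.013,0.25],"rotation": [0,0,0]},
  {"gripper": 0,"slide": [0.045,-0.013,0.5],"rotation": [0,0,0]},
  {"gripper": 0,"slide": [0.045,-0.013,0.75],"rotation": [0,0,0]},
  {"gripper": 0,"slide": [0.045,-0.013,1],"rotation": [0,0,0]},
])

```text
time: 4.15
tcp_pos: [467.8, 195.1, 141.7]
tool_rot: [[0.995, 0.104, 0.001], [0.104, -0.995, 0.0], [0.001, -0.0, -1.0]]
ft_force: [0.4, 0.1, -0.4]
width: 42.8
grip_force: 0.0
```

Request:
carry_out([
  {"gripper": 0,"slide": [0,0,0.25],"rotation": [0,0,0]},
  {"gripper": 0,"slide": [0,0,0.4],"rotation": [0,0,0]},
  {"gripper": 0,"slide": [0,0,0.48],"rotation": [0,0,0]},
  {"gripper": 0,"slide": [0,0,0.48],"rotation": [0,0,0]},
  {"gripper": 0.9,"slide": [0,0,0.48],"rotation": [0,0,0]},
  {"gripper": 0.9,"slide": [0,0,0.48],"rotation": [0,0,0]},
  {"gripper": 0.9,"slide": [0,0,0.48],"rotation": [0,0,0]},
  {"gripper": 0.9,"slide": [0,0,0.48],"rotation": [0,0,0]},
], force=25)

```text
time: 4.95
tcp_pos: [468.7, 196.0, 95.5]
tool_rot: [[0.995, 0.105, 0.002], [0.105, -0.995, 0.001], [0.002, -0.0, -1.0]]
ft_force: [-1.1, -1.0, 7.4]
width: 11.1
grip_force: 24.5
```

Request:
carry_out([
  {"gripper": 0.9,"slide": [0,-0.1,0],"rotation": [0,0,0]},
  {"gripper": 0.9,"slide": [0,-0.2,0],"rotation": [0,0,0]},
  {"gripper": 0.9,"slide": [0,-0.3,0],"rotation": [0,0,0]},
  {"gripper": 0.9,"slide": [0,-0.4,0],"rotation": [0,0,0]},
  {"gripper": 0.9,"slide": [0,-0.5,0],"rotation": [0,0,0]},
  {"gripper": 0.9,"slide": [0,-0.6,0],"rotation": [0,0,0]},
  {"gripper": 0.9,"slide": [0,-0.68,0],"rotation": [0,0,0]},
  {"gripper": 0.9,"slide": [0,-0.7,0],"rotation": [0,0,0]},
])

```text
time: 5.75
tcp_pos: [461.3, 266.3, 95.5]
tool_rot: [[0.994, 0.105, 0.001], [0.105, -0.994, 0.001], [0.002, -0.0, -1.0]]
ft_force: [-0.4, -2.3, 6.7]
width: 10.5
grip_force: 24.6
```

Request:
carry_out([
  {"gripper": 0.9,"slide": [0,-0.02,0],"rotation": [0,0,0]},
  {"gripper": 0.9,"slide": [0,-0.04,0],"rotation": [0,0,0]},
])

```text
time: 5.95
tcp_pos: [460.9, 269.8, 95.5]
tool_rot: [[0.994, 0.105, 0.001], [0.105, -0.994, 0.001], [0.001, -0.0, -1.0]]
ft_force: [-1.1, -2.0, 7.4]
width: 10.9
grip_force: 24.6
```

Request:
carry_out([
  {"gripper": 0.9,"slide": [0,-0.02,0],"rotation": [0,0,0]},
  {"gripper": 0.9,"slide": [0,-0.02,0],"rotation": [0,0,0]},
])

```text
time: 6.15
tcp_pos: [460.7, 271.9, 95.5]
tool_rot: [[0.994, 0.105, 0.001], [0.105, -0.994, 0.001], [0.002, -0.001, -1.0]]
ft_force: [-1.2, 1.3, 6.8]
width: 11.1
grip_force: 24.5
```

Request:
carry_out([
  {"gripper": 0.9,"slide": [0,-0.02,0],"rotation": [0,0,0]},
  {"gripper": 0.9,"slide": [0,-0.02,0],"rotation": [0,0,0]},
])

```text
time: 6.35
tcp_pos: [460.6, 272.3, 95.4]
tool_rot: [[0.995, 0.104, 0.001], [0.104, -0.995, -0.003], [0.001, 0.003, -1.0]]
ft_force: [-0.8, -15.7, 10.2]
width: 10.6
grip_force: 25.3
```

Request:
carry_out([
  {"gripper": 0.9,"slide": [0,-0.02,0],"rotation": [0,0,0]},
  {"gripper": 0.9,"slide": [0,-0.02,0],"rotation": [0,0,0]},
])

```text
time: 6.55
tcp_pos: [460.6, 272.6, 95.4]
tool_rot: [[0.995, 0.104, 0.001], [0.104, -0.995, -0.007], [0.001, 0.007, -1.0]]
ft_force: [-0.7, -33.0, 14.5]
width: 11.4
grip_force: 26.4
```

Hard stop reached (33 N). I'll relax the push, open, rise and head for the sink.

Request:
carry_out([
  {"gripper": 0.9,"slide": [0,0.03,0],"rotation": [0,0,0]},
  {"gripper": 0,"slide": [0,0.03,0],"rotation": [0,0,0]},
  {"gripper": 0,"slide": [0,0.03,0],"rotation": [0,0,0]},
  {"gripper": 0,"slide": [0,0.03,0],"rotation": [0,0,0]},
  {"gripper": 0,"slide": [0,0.03,-0.3],"rotation": [0,0,0]},
  {"gripper": 0,"slide": [0,0.03,-0.6],"rotation": [0,0,0]},
  {"gripper": 0,"slide": [0,0.03,-1],"rotation": [0,0,0]},
])

```text
time: 7.25
tcp_pos: [459.5, 272.3, 194.1]
tool_rot: [[0.994, 0.105, -0.002], [0.105, -0.994, -0.001], [-0.002, 0.001, -1.0]]
ft_force: [0.5, 0.6, 0.5]
width: 42.8
grip_force: 0.0
```

Request:
carry_out([
  {"gripper": -1,"slide": [0.1,-0.25,-0.2],"rotation": [0,0,0]},
  {"gripper": -1,"slide": [0.2,-0.5,-0.4],"rotation": [0,0,0]},
  {"gripper": -1,"slide": [0.3,-0.75,-0.4],"rotation": [0,0,0]},
  {"gripper": -1,"slide": [0.4,-1,-0.4],"rotation": [0,0,0]},
  {"gripper": -1,"slide": [0.4,-1,-0.4],"rotation": [0,0,0]},
  {"gripper": -1,"slide": [0.4,-1,-0.4],"rotation": [0,0,0]},
])

```text
time: 7.85
tcp_pos: [489.2, 376.4, 233.7]
tool_rot: [[0.994, 0.106, -0.001], [0.106, -0.994, -0.001], [-0.001, 0.001, -1.0]]
ft_force: [-0.6, -0.5, 0.8]
width: 85.4
grip_force: 0.0
```

Run:
```python
from h import *
s=snap('wrist','w2'); o=arm.observe(); print(o['tcp_pos'],o['width'])
```

```text
[489.24220368 375.89636463 233.95701384] 85.34051219141244
```

View pics/w2.png

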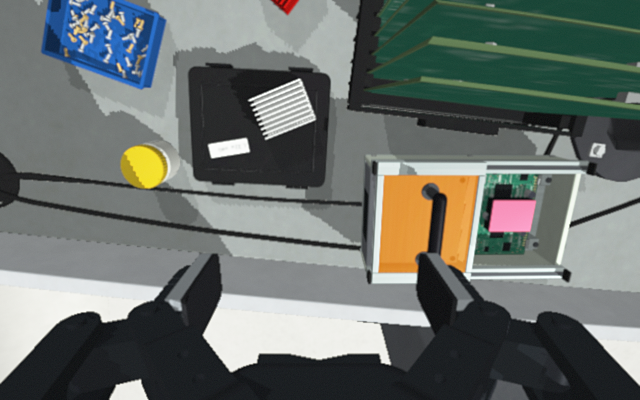

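Wrist view: the cover is fully over the housing and the pink pad is exposed at (513,215). The sink is at (282,108), with its fins running along (252,100)–(302,80).

```bash
cat >> h.py <<'E'
def pad(s):
    hsv=cv2.cvtColor(s['color'],cv2.COLOR_RGB2HSV); m=((hsv[...,0]>155)&(hsv[...,0]<178)&(hsv[...,1]>60)&(hsv[...,2]>140)).astype(np.uint8)
    c=max(cv2.findContours(m,0,1)[0],key=cv2.contourArea); q=plane(s,c[:,0],46.5)[:,:2].astype(np.float32); return cv2.minAreaRect(c)[0],cv2.minAreaRect(q)
def sink(s,box,z=54,th=120):
    u0,u1,v0,v1=box; m=np.zeros(s['color'].shape[:2],np.uint8); m[v0:v1,u0:u1]=s['color'][v0:v1,u0:u1].min(2)>th
    m=cv2.morphologyEx(m,3,np.ones((5,5)))
    c=max(cv2.findContours(m,0,1)[0],key=cv2.contourArea); q=plane(s,c[:,0],z)[:,:2].astype(np.float32); return cv2.minAreaRect(c)[0],cv2.minAreaRect(q)
E
python3 - <<'E'
from h import *
s=pickle.load(open('pics/w2.pkl','rb'))
print(pad(s)); print(sink(s,(240,326,70,150)))
C=cloud(s); print(C[108,282],C[170,290],C[215,513])
c=s['color'];
E
```

```text
((512.0, 215.5), ((468.1635437011719, 174.08035278320312), (33.83888626098633, 44.65896224975586), 5.809525966644287))
((282.3476257324219, 108.91569519042969), ((548.2612915039062, 415.1299133300781), (39.41054916381836, 51.367610931396484), 27.37584686279297))
[548.49643149 417.63761919  32.34888305] [487.17104948 405.22712924  26.9581768 ] [469.20264027 173.40074146  47.12572807]
```

Request:
carry_out([
  {"gripper": -1,"slide": [0.16,-0.08,0],"rotation": [0,0,-0.243]},
  {"gripper": -1,"slide": [0.32,-0.16,0],"rotation": [0,0,-0.486]},
  {"gripper": -1,"slide": [0.48,-0.24,0],"rotation": [0,0,-0.729]},
  {"gripper": -1,"slide": [0.63,-0.325,0],"rotation": [0,0,-0.972]},
])

```text
time: 8.3
tcp_pos: [549.3, 414.4, 234.6]
tool_rot: [[0.828, 0.561, 0.0], [0.561, -0.828, 0.0], [0.0, 0.0, -1.0]]
ft_force: [0.1, -1.0, -0.0]
width: 85.4
grip_force: 0.0
```

Request:
carry_out([
  {"gripper": -1,"slide": [0,0,0],"rotation": [0,0,-0.243]},
  {"gripper": -1,"slide": [0,0,0],"rotation": [0,0,-0.486]},
  {"gripper": -1,"slide": [0,0,0],"rotation": [0,0,-0.729]},
  {"gripper": -1,"slide": [0,0,0],"rotation": [0,0,-0.972]},
])

```text
time: 8.7
tcp_pos: [548.7, 414.1, 234.6]
tool_rot: [[0.47, 0.882, 0.0], [0.882, -0.47, 0.0], [0.0, 0.0, -1.0]]
ft_force: [-0.0, 0.3, -0.5]
width: 85.5
grip_force: 0.0
```

Request:
carry_out([
  {"gripper": -1,"slide": [0,0,0],"rotation": [0,0,-0.243]},
  {"gripper": -1,"slide": [0,0,0],"rotation": [0,0,-0.486]},
  {"gripper": -1,"slide": [0,0,0],"rotation": [0,0,-0.729]},
  {"gripper": -1,"slide": [0,0,0],"rotation": [0,0,-0.972]},
])

```text
time: 9.1
tcp_pos: [548.7, 414.1, 234.6]
tool_rot: [[0.004, 1.0, 0.0], [1.0, -0.004, 0.0], [0.0, 0.0, -1.0]]
ft_force: [0.1, 0.1, 0.3]
width: 85.1
grip_force: 0.0
```

Request:
carry_out([
  {"gripper": -1,"slide": [0,0,0.1],"rotation": [0,0,-0.243]},
  {"gripper": -1,"slide": [0,0,0.2],"rotation": [0,0,-0.486]},
  {"gripper": -1,"slide": [0,0,0.3],"rotation": [0,0,-0.729]},
  {"gripper": -1,"slide": [0,0,0.4],"rotation": [0,0,-0.972]},
  {"gripper": -1,"slide": [0,0,0.4],"rotation": [0,0,-0.972]},
  {"gripper": -1,"slide": [0,0,0.4],"rotation": [0,0,-0.972]},
])

```text
time: 9.7
tcp_pos: [548.7, 414.5, 194.8]
tool_rot: [[-0.456, 0.89, 0.0], [0.89, 0.456, 0.0], [0.0, 0.0, -1.0]]
ft_force: [-0.2, -0.3, -0.6]
width: 85.3
grip_force: 0.0
```

Run:
```python
from h import *
s=snap('wrist','w3'); o=arm.observe(); print(o['tcp_pos'],o['tool_rot'].round(4),o['qpos'])
```

```text
[548.84858202 414.6574813  195.16684011] [[-4.566e-01  8.897e-01  7.000e-04]
 [ 8.897e-01  4.566e-01  4.000e-04]
 [ 1.000e-04  8.000e-04 -1.000e+00]] [ 6.09956451e-01  1.58870209e-01  1.47061567e+00 -5.16686019e-05
  1.51130985e+00  1.35750008e-01]
```

View pics/w3.png

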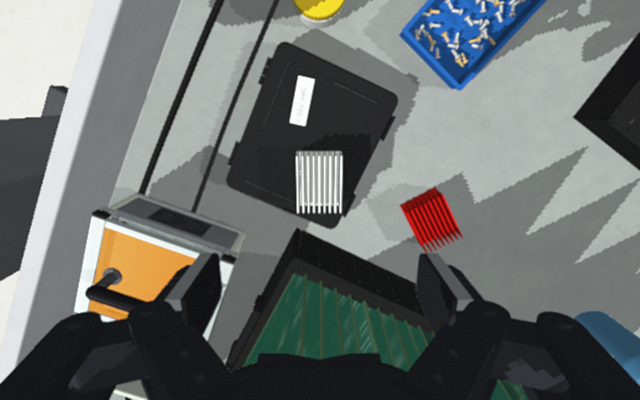

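Wrist view: the sink is at (319,182), upright and square to the jaws. The red look-alike at (430,218) is well clear.

Run:
```python
from h import *
s=pickle.load(open('pics/w3.pkl','rb'))
for th in (100,130,160): print(sink(s,(285,355,140,225),54,th))
o=arm.observe(); c=sink(s,(285,355,140,225),54,130)[1][0]; print(o['tool_rot'].T@(np.r_[c,0]-np.r_[o['tcp_pos'][:2],0]))
```

```text
((319.5, 187.5), ((550.190673828125, 413.2690734863281), (60.29835891723633, 63.938392639160156), 27.14980125427246))
((324.5647277832031, 187.5411834716797), ((554.572509765625, 415.508544921875), (50.360843658447266, 64.00039672851562), 27.235597610473633))
((319.0, 182.0), ((547.3441162109375, 417.5779724121094), (38.631805419921875, 52.022029876708984), 27.152767181396484))
[-1.85659552e+00  5.48093906e+00  4.26058573e-03]
```

Request:
carry_out([
  {"gripper": -0.45,"slide": [0.023,0,0.25],"rotation": [0,0,0]},
  {"gripper": -0.45,"slide": [0.023,0,0.5],"rotation": [0,0,0]},
  {"gripper": -0.45,"slide": [0.023,0,0.75],"rotation": [0,0,0]},
  {"gripper": -0.45,"slide": [0.023,0,1],"rotation": [0,0,0]},
  {"gripper": -0.45,"slide": [0.023,0,1],"rotation": [0,0,0]},
])

```text
time: 10.25
tcp_pos: [546.6, 416.2, 91.4]
tool_rot: [[-0.458, 0.889, -0.004], [0.889, 0.458, -0.003], [-0.001, -0.004, -1.0]]
ft_force: [-0.4, -0.2, -0.3]
width: 62.1
grip_force: 0.0
```

Request:
carry_out([
  {"gripper": -0.45,"slide": [0,0,0.2],"rotation": [0,0,0]},
  {"gripper": -0.45,"slide": [0,0,0.35],"rotation": [0,0,0]},
  {"gripper": -0.45,"slide": [0,0,0.46],"rotation": [0,0,0]},
  {"gripper": -0.45,"slide": [0,0,0.53],"rotation": [0,0,0]},
  {"gripper": -0.45,"slide": [0,0,0.53],"rotation": [0,0,0]},
])

```text
time: 10.75
tcp_pos: [547.5, 416.9, 40.6]
tool_rot: [[-0.46, 0.888, -0.001], [0.888, 0.46, -0.001], [-0.0, -0.001, -1.0]]
ft_force: [0.8, -0.6, 0.2]
width: 61.8
grip_force: 0.0
```

Request:
carry_out([
  {"gripper": -0.2,"slide": [0,0,0],"rotation": [0,0,0]},
  {"gripper": 0,"slide": [0,0,0],"rotation": [0,0,0]},
  {"gripper": 0.3,"slide": [0,0,0],"rotation": [0,0,0]},
  {"gripper": 0.3,"slide": [0,0,0],"rotation": [0,0,0]},
  {"gripper": 0.3,"slide": [0,0,0],"rotation": [0,0,0]},
], force=40)

```text
time: 11.25
tcp_pos: [548.1, 417.3, 42.3]
tool_rot: [[-0.46, 0.888, 0.001], [0.888, 0.46, 0.001], [0.0, 0.001, -1.0]]
ft_force: [0.0, -0.4, 5.6]
width: 38.0
grip_force: 41.5
```

Request:
carry_out([
  {"gripper": 0.3,"slide": [0,0,-0.05],"rotation": [0,0,0]},
  {"gripper": 0.3,"slide": [0,0,-0.2],"rotation": [0,0,0]},
  {"gripper": 0.3,"slide": [0,0,-0.4],"rotation": [0,0,0]},
  {"gripper": 0.3,"slide": [0,0,-0.6],"rotation": [0,0,0]},
  {"gripper": 0.3,"slide": [0,0,-0.8],"rotation": [0,0,0]},
  {"gripper": 0.3,"slide": [0,0,-1],"rotation": [0,0,0]},
])

```text
time: 11.85
tcp_pos: [547.6, 417.0, 143.4]
tool_rot: [[-0.46, 0.888, 0.001], [0.888, 0.46, 0.0], [0.0, 0.001, -1.0]]
ft_force: [0.5, 0.1, -0.3]
width: 38.0
grip_force: 40.8
```

Request:
carry_out([
  {"gripper": 0.3,"slide": [0,-0.15,-0.1],"rotation": [0,0,0]},
  {"gripper": 0.3,"slide": [0,-0.32,-0.2],"rotation": [0,0,0]},
  {"gripper": 0.3,"slide": [0,-0.5,-0.3],"rotation": [0,0,0]},
  {"gripper": 0.3,"slide": [0,-0.7,-0.4],"rotation": [0,0,0]},
  {"gripper": 0.3,"slide": [0,-0.88,-0.45],"rotation": [0,0,0]},
  {"gripper": 0.3,"slide": [0,-1,-0.45],"rotation": [0,0,0]},
])

```text
time: 12.45
tcp_pos: [458.2, 370.8, 188.3]
tool_rot: [[-0.46, 0.888, 0.002], [0.888, 0.46, 0.001], [0.0, 0.002, -1.0]]
ft_force: [-1.0, 0.3, -0.6]
width: 37.6
grip_force: 40.8
```

Request:
carry_out([
  {"gripper": 0.3,"slide": [-0.15,-0.07,0],"rotation": [0,0,0]},
  {"gripper": 0.3,"slide": [-0.3,-0.14,0],"rotation": [0,0,0]},
  {"gripper": 0.3,"slide": [-0.5,-0.22,0],"rotation": [0,0,0]},
  {"gripper": 0.3,"slide": [-0.7,-0.3,0],"rotation": [0,0,0]},
  {"gripper": 0.3,"slide": [-0.85,-0.36,0],"rotation": [0,0,0]},
  {"gripper": 0.3,"slide": [-0.9,-0.4,0],"rotation": [0,0,0]},
])

```text
time: 13.05
tcp_pos: [465.3, 270.9, 186.2]
tool_rot: [[-0.458, 0.889, -0.0], [0.889, 0.458, -0.0], [-0.0, -0.0, -1.0]]
ft_force: [0.2, 0.7, 1.0]
width: 37.9
grip_force: 40.8
```

Request:
carry_out([
  {"gripper": 0.3,"slide": [-0.15,-0.07,0],"rotation": [0,0,0.12]},
  {"gripper": 0.3,"slide": [-0.3,-0.14,0],"rotation": [0,0,0.25]},
  {"gripper": 0.3,"slide": [-0.5,-0.22,0],"rotation": [0,0,0.4]},
  {"gripper": 0.3,"slide": [-0.7,-0.3,0],"rotation": [0,0,0.55]},
  {"gripper": 0.3,"slide": [-0.85,-0.36,0],"rotation": [0,0,0.68]},
  {"gripper": 0.3,"slide": [-0.89,-0.41,0],"rotation": [0,0,0.754]},
  {"gripper": 0.3,"slide": [-0.89,-0.41,0],"rotation": [0,0,0.754]},
  {"gripper": 0.3,"slide": [-0.89,-0.41,0],"rotation": [0,0,0.754]},
])

```text
time: 13.85
tcp_pos: [469.2, 175.3, 186.3]
tool_rot: [[-0.102, 0.995, 0.0], [0.995, 0.102, 0.0], [0.0, 0.0, -1.0]]
ft_force: [0.2, -1.0, 0.5]
width: 37.9
grip_force: 40.8
```

Run:
```python
from h import *
s=snap('wrist','w4'); t=snap('top','t4'); o=arm.observe(); print(o['tcp_pos'],o['tool_rot'].round(4),o['width'],o['ft_force'])
print(pad(s))
```

```text
[469.2150228  175.49671387 186.26947436] [[-1.026e-01  9.947e-01 -1.000e-04]
 [ 9.947e-01  1.026e-01  2.000e-04]
 [ 2.000e-04 -1.000e-04 -1.000e+00]] 38.08837003727959 [ 0.22037113 -0.63614714  0.24419782]
((316.5, 184.5), ((467.5282897949219, 177.01712036132812), (34.75638961791992, 37.285377502441406), 5.8849263191223145))
```

View pics/w4.png

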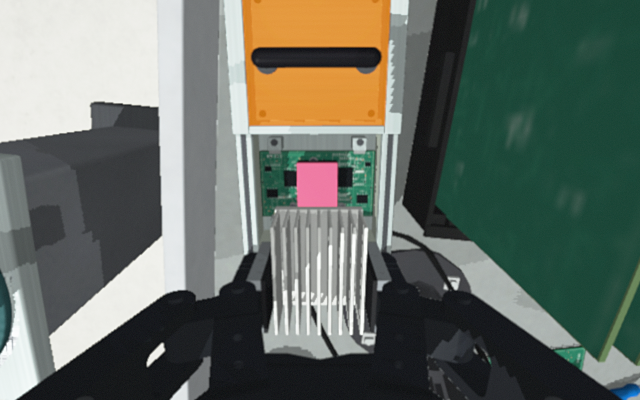

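Wrist view: the sink is held upright between the jaws at cols 268–368, with its front edge at row ~209. The pad is ahead at (317,185), its near end hidden, and the open cover sits behind it.

Run:
```python
from h import *
s=pickle.load(open('pics/w4.pkl','rb')); o=arm.observe(); R=o['tool_rot']; p=o['tcp_pos']
C=cloud(s)[195:345,262:375].reshape(-1,3); T=(C-p)@R
z=T[:,2]; k=(np.abs(T[:,1])<24)&(z>-40)&(z<40)
T=T[k]; print(len(T))
for q in (0.5,2,10,50,90,98,99.5): print(q,np.percentile(T,q,axis=0).round(1))
# front edge: max tool-x per fin column
top=T[(T[:,2]<-5)]; print('top', top[:,0].min(),top[:,0].max(), top[:,1].min(),top[:,1].max())
im=s['color'][195:240,255:385]; cv2.imwrite('pics/c4.png',cv2.resize(im,(780,270),interpolation=0)[:,:,::-1])
```

```text
12126
0.5 [-25.7 -22.3 -29. ]
2 [-24.6 -20.3 -28.3]
10 [-18.9 -18.  -14.4]
50 [ 3.3 -0.3 -4.8]
90 [21.9 17.8 10.9]
98 [23.5 19.7 11.8]
99.5 [23.7 21.9 14. ]
top -26.71860844802825 24.01972296168173 -23.519486585134747 23.112374128385746
```

View pics/c4.png

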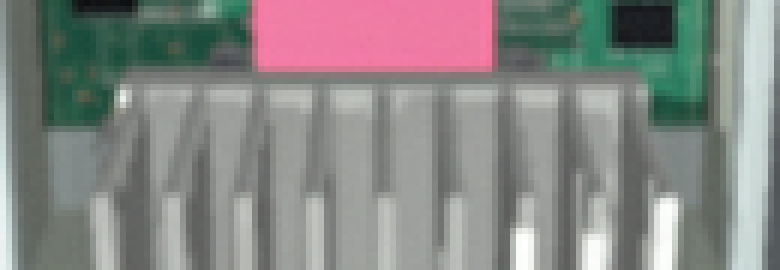

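The crop shows the base plate's front face at image row ~207–209, cols 274.7–363. The fin tops start at row ~227, cols 270.5–368.

Run:
```python
from h import *
s=pickle.load(open('pics/w4.pkl','rb')); o=arm.observe(); R=o['tool_rot']; p=o['tcp_pos']
for name,a,b,zs in (('base bottom',(274.7,206.8),(363,206.8),(-17,-15.3,-14,-12,-10)),('fin top',(270,227),(368,227),(9,10,11.7,13,15))):
    for dz in zs:
        q=plane(s,[a,b],p[2]+dz); t=(q-p)@R; print(name,dz,np.linalg.norm(q[0]-q[1]).round(2),t.round(2)[:,:2].tolist())
```

```text
base bottom -17 41.54 [[22.62, -20.64], [22.61, 20.89]]
base bottom -15.3 41.07 [[23.18, -20.41], [23.17, 20.65]]
base bottom -14 40.7 [[23.6, -20.23], [23.59, 20.47]]
base bottom -12 40.15 [[24.26, -19.96], [24.25, 20.19]]
base bottom -10 39.59 [[24.92, -19.68], [24.91, 19.91]]
fin top 9 38.79 [[22.74, -19.25], [22.73, 19.54]]
fin top 10 38.47 [[23.14, -19.1], [23.13, 19.38]]
fin top 11.7 37.94 [[23.81, -18.83], [23.8, 19.1]]
fin top 13 37.53 [[24.33, -18.63], [24.32, 18.9]]
fin top 15 36.9 [[25.12, -18.32], [25.11, 18.58]]
```

Run:
```python
from h import *
s=pickle.load(open('pics/w4.pkl','rb')); o=arm.observe(); R=o['tool_rot']; p=o['tcp_pos']
C=cloud(s); T=((C-p)@R)
A=T[208:345,270:370].reshape(-1,3); A=A[(np.abs(A[:,1])<17)&(A[:,0]>-24)&(A[:,0]<22)]
h,e=np.histogram(A[:,2],bins=np.arange(-16,16,1)); print([(int(a),int(b)) for a,b in zip(e,h)])
f=T[207:209,285:355]; print('front face',f.reshape(-1,3).mean(0), T[205:230,320].round(1).tolist())
# references: rails z (66), sheet z (73), pad
print('sheet',np.median(C[80:110,270:360,2]),'pad',np.median(C[170:200,305:330,2]), 'case ref')
```

```text
[(-16, 0), (-15, 0), (-14, 4), (-13, 242), (-12, 1443), (-11, 795), (-10, 119), (-9, 96), (-8, 111), (-7, 82), (-6, 92), (-5, 99), (-4, 78), (-3, 70), (-2, 55), (-1, 85), (0, 91), (1, 73), (2, 108), (3, 58), (4, 83), (5, 79), (6, 75), (7, 73), (8, 77), (9, 465), (10, 1609), (11, 654), (12, 13), (13, 0), (14, 0)]
front face [23.74473308  0.50386927 12.54910892] [[-15.7, 1.3, 138.6], [-16.8, 1.3, 139.3], [23.0, 0.7, 15.4], [23.6, 0.6, 12.3], [23.5, 0.6, 11.0], [23.1, 0.6, 10.8], [22.6, 0.6, 11.0], [22.5, 0.6, 9.7], [23.5, 0.6, 5.7], [23.2, 0.6, 5.2], [23.0, 0.6, 4.5], [23.1, 0.6, 3.0], [23.0, 0.6, 1.9], [23.7, 0.6, -1.3], [23.0, 0.6, -0.7], [23.3, 0.6, -2.6], [23.4, 0.6, -4.1], [23.4, 0.6, -5.2], [23.2, 0.5, -5.7], [23.1, 0.5, -6.5], [23.2, 0.5, -8.1], [23.3, 0.5, -9.4], [23.4, 0.5, -10.5], [23.2, 0.5, -11.2], [22.8, 0.5, -11.2]]
sheet 73.59127675564903 pad 47.24480802091776 case ref
```

Request:
carry_out([
  {"gripper": 0.3,"slide": [-0.004,-0.015,0.1],"rotation": [0,0,0]},
  {"gripper": 0.3,"slide": [-0.004,-0.015,0.25],"rotation": [0,0,0]},
  {"gripper": 0.3,"slide": [-0.004,-0.015,0.4],"rotation": [0,0,0]},
  {"gripper": 0.3,"slide": [-0.004,-0.015,0.55],"rotation": [0,0,0]},
  {"gripper": 0.3,"slide": [-0.004,-0.015,0.65],"rotation": [0,0,0]},
  {"gripper": 0.3,"slide": [-0.004,-0.015,0.7],"rotation": [0,0,0]},
  {"gripper": 0.3,"slide": [-0.004,-0.015,0.7],"rotation": [0,0,0]},
  {"gripper": 0.3,"slide": [-0.004,-0.015,0.7],"rotation": [0,0,0]},
])

```text
time: 14.75
tcp_pos: [468.1, 174.4, 116.7]
tool_rot: [[-0.101, 0.995, 0.0], [0.995, 0.101, 0.0], [0.0, 0.0, -1.0]]
ft_force: [-0.4, 0.6, -0.2]
width: 37.9
grip_force: 40.8
```

Run:
```python
from h import *
s=snap('wrist','w5'); o=arm.observe(); print(o['tcp_pos'],o['tool_rot'].round(4),o['width'],o['ft_force'])
cv2.imwrite('pics/c5.png',cv2.resize(s['color'][120:270,210:430],(792,540),interpolation=0)[:,:,::-1])
```

```text
[468.15942718 174.36337811 116.96290776] [[-1.008e-01  9.949e-01  9.000e-04]
 [ 9.949e-01  1.008e-01  3.000e-04]
 [ 2.000e-04  9.000e-04 -1.000e+00]] 37.78215065731297 [-0.40330474  0.53106123 -1.34982636]
```

View pics/c5.png

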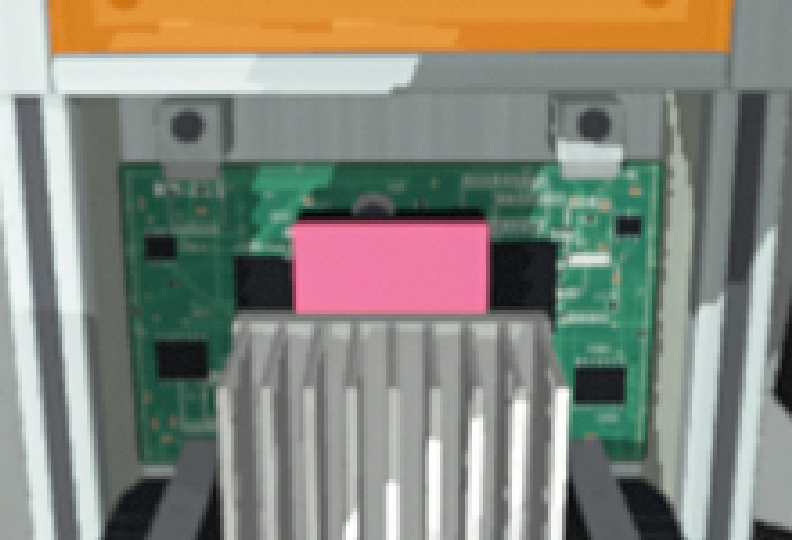

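Crop: pad edges at cols 291.4 and 346.1, far edge row 181.7. Sink base front corners at cols 274.7 and 364.2, row 206.9. Heights check out: fin tops at 11.5 mm above and base bottom 15.5 mm below the TCP.

Run:
```python
from h import *
s=pickle.load(open('pics/w5.pkl','rb')); o=arm.observe(); R=o['tool_rot']; p=o['tcp_pos']
print('pad mask',pad(s))
q=plane(s,[(291.4,181.7),(346.1,181.7)],46.5); t=(q-p)@R; print('pad edge',t.round(2).tolist(), 'centre', t[:,0].mean()-22, t[:,1].mean(), 'yaw err deg',np.degrees(np.arctan2(t[1,0]-t[0,0],t[1,1]-t[0,1])))
q=plane(s,[(274.7,206.9),(364.2,206.9)],p[2]-15.5); t=(q-p)@R; print('sink edge',t.round(2).tolist(),'centre', t[:,0].mean()-25, t[:,1].mean())
C=cloud(s); print('pad z',np.median(C[187:203,300:340,2]))
T=((C-p)@R)[208:340,270:370].reshape(-1,3); T=T[(np.abs(T[:,1])<17)&(T[:,0]>-24)&(T[:,0]<22)]; print(np.median(T[T[:,2]<-9,2]),np.median(T[(T[:,2]>8)&(T[:,2]<14),2]))
# tilt of sink: fit plane to fin tops and base
for sel in (T[T[:,2]<-10],T[(T[:,2]>9)&(T[:,2]<13)]): print('slopes',np.linalg.lstsq(np.c_[sel[:,:2],np.ones(len(sel))],sel[:,2],rcond=None)[0].round(4))
```

```text
pad mask ((318.0, 194.0), ((466.45806884765625, 187.99517822265625), (34.24348449707031, 15.743866920471191), 5.786098003387451))
pad edge [[21.79, -17.03, 70.45], [21.79, 17.09, 70.48]] centre -0.2138057604112511 0.034390730177429774 yaw err deg 0.0009310449751143501
sink edge [[23.32, -20.49, 15.49], [23.32, 21.12, 15.52]] centre -1.677423834831707 0.3149716583395019
pad z 47.205141014331545
-10.965467063423356 10.829071154552867
slopes [-2.00000e-04  1.30000e-03 -1.10411e+01]
slopes [-2.20000e-03 -1.80000e-03  1.08601e+01]
```

Move the sink +1.4 mm along tool x and −0.25 mm along tool y, while going down most of the way.

Request:
carry_out([
  {"gripper": 0.3,"slide": [0.014,-0.0025,0.05],"rotation": [0,0,0]},
  {"gripper": 0.3,"slide": [0.014,-0.0025,0.12],"rotation": [0,0,0]},
  {"gripper": 0.3,"slide": [0.014,-0.0025,0.2],"rotation": [0,0,0]},
  {"gripper": 0.3,"slide": [0.014,-0.0025,0.28],"rotation": [0,0,0]},
  {"gripper": 0.3,"slide": [0.014,-0.0025,0.34],"rotation": [0,0,0]},
  {"gripper": 0.3,"slide": [0.014,-0.0025,0.37],"rotation": [0,0,0]},
  {"gripper": 0.3,"slide": [0.014,-0.0025,0.37],"rotation": [0,0,0]},
  {"gripper": 0.3,"slide": [0.014,-0.0025,0.37],"rotation": [0,0,0]},
  {"gripper": 0.3,"slide": [0.014,-0.0025,0.37],"rotation": [0,0,0]},
])

```text
time: 15.7
tcp_pos: [467.6, 175.7, 79.7]
tool_rot: [[-0.101, 0.995, 0.001], [0.995, 0.101, 0.0], [0.0, 0.001, -1.0]]
ft_force: [-0.4, -0.2, -0.5]
width: 38.1
grip_force: 40.8
```

Run:
```python
from h import *
s=snap('wrist','w6'); o=arm.observe(); R=o['tool_rot']; p=o['tcp_pos']; print(p,R.round(4).tolist(),o['width'],o['ft_force'])
print('pad mask',pad(s))
C=cloud(s)
T=((C-p)@R)[208:340,270:370].reshape(-1,3); T=T[(np.abs(T[:,1])<17)&(T[:,0]>-24)&(T[:,0]<22)]; print(np.median(T[T[:,2]<-9,2]),np.median(T[(T[:,2]>8)&(T[:,2]<14),2]))
cv2.imwrite('pics/c6.png',cv2.resize(s['color'][120:270,210:430],(792,540),interpolation=0)[:,:,::-1])
```

```text
[467.61088097 175.69157249  79.64868951] [[-0.1008, 0.9949, 0.0005], [0.9949, 0.1008, 0.0002], [0.0001, 0.0006, -1.0]] 38.23812879985306 [ 0.55775079  0.05979354 -0.31825317]
pad mask ((318.0, 204.0), ((465.4412536621094, 194.6273651123047), (33.31898880004883, 2.182455539703369), 5.782016277313232))
-11.200938680456455 10.654787449425836
```

View pics/c6.png

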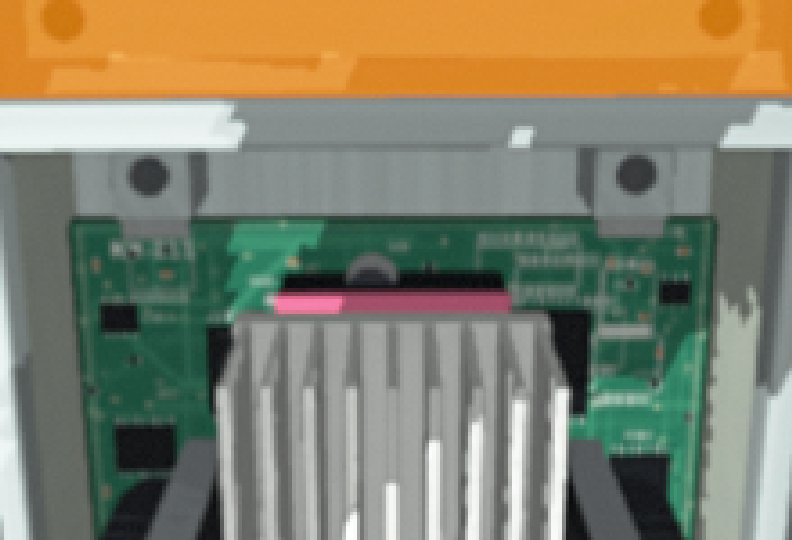

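Crop: the pad's far edge is at row 201.4, cols 286–352. It is centred on the sink (centres both at crop col 393), and the residual is under 0.5 mm. Last descent now.

Request:
carry_out([
  {"gripper": 0.3,"slide": [-0.001,-0.001,0.03],"rotation": [0,0,0]},
  {"gripper": 0.3,"slide": [-0.001,-0.001,0.06],"rotation": [0,0,0]},
  {"gripper": 0.3,"slide": [-0.001,-0.001,0.09],"rotation": [0,0,0]},
  {"gripper": 0.3,"slide": [-0.001,-0.001,0.11],"rotation": [0,0,0]},
  {"gripper": 0.3,"slide": [-0.001,-0.001,0.124],"rotation": [0,0,0]},
  {"gripper": 0.3,"slide": [-0.001,-0.001,0.124],"rotation": [0,0,0]},
  {"gripper": 0.3,"slide": [-0.001,-0.001,0.124],"rotation": [0,0,0]},
  {"gripper": 0.3,"slide": [-0.001,-0.001,0.124],"rotation": [0,0,0]},
  {"gripper": 0.3,"slide": [-0.001,-0.001,0.124],"rotation": [0,0,0]},
  {"gripper": 0.3,"slide": [-0.001,-0.001,0.124],"rotation": [0,0,0]},
])

```text
time: 16.75
tcp_pos: [467.4, 175.6, 67.0]
tool_rot: [[-0.101, 0.995, 0.0], [0.995, 0.101, 0.0], [0.0, 0.0, -1.0]]
ft_force: [-1.2, 1.0, -0.1]
width: 38.2
grip_force: 40.8
```

Run:
```python
from h import *
s=snap('wrist','w7'); o=arm.observe(); R=o['tool_rot']; p=o['tcp_pos']; print(p,R.round(4).tolist(),o['width'],o['ft_force'],abs(o['qd']).max())
C=cloud(s); T=((C-p)@R)[208:340,270:370].reshape(-1,3); T=T[(np.abs(T[:,1])<17)&(T[:,0]>-24)&(T[:,0]<22)]; print(np.median(T[T[:,2]<-9,2]),np.median(T[(T[:,2]>8)&(T[:,2]<14),2]))
# cover still open: sheet edge y, handle
print('sheet near edge', plane(s,[(320,140)],73).round(1))
t=pickle.load(open('pics/t4.pkl','rb'));b=pickle.load(open('pics/t1.pkl','rb'))
for n,z in (('t1',b),('t4',t)):
    h=cv2.cvtColor(z['color'],cv2.COLOR_RGB2HSV); m=((h[...,0]>20)&(h[...,0]<32)&(h[...,1]>120)).astype(np.uint8); m[:, :185]=0;m[:,215:]=0;m[:230]=0;m[260:]=0; v,u=np.nonzero(m); print(n,'jar',u.mean(),v.mean())
```

```text
[467.37168564 175.54389877  66.95061439] [[-0.1008, 0.9949, 0.0001], [0.9949, 0.1008, 0.0], [0.0, 0.0001, -1.0]] 37.89797603627323 [ 0.39531453 -0.87348617 -1.23993277] 0.0025037502195217618
-11.24304358579241 10.579480028921711
sheet near edge [[462.2 232.1  73. ]]
t1 jar 198.73006134969324 244.50306748466258
t4 jar 198.68098159509202 244.57668711656441
```

```bash
python3 -c "
from cell import arm
print(arm.close_job())"
```

```text
the job is handed in; nothing more can be done
None
```

I slid the cover open to its stop and handed the job in with the heat sink held still about 5 mm above the pink pad. By the wrist camera it is level, square and centred to about 0.5 mm, and the wrist force showed no sign of contact; the judge's verdict was not shown.

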